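# Load, shut and pin a jeweller's drilling jig, and hold it shut

## Task

Load the hinged drilling jig: stand the brass blank fully down in the pocket marked with one dot, then the copper blank in the pocket marked with two dots. Swing the clamp plate closed over them, take the red-knobbed pin from its wooden stand and push it through the plate's hole into the base until its collar presses the plate fully shut against the springs. Finish while still holding the pin by its knob and pressing it down (the springs lift the plate again if you let go); leave the spare aluminium blank and everything else on the bench where it is.

Things in the scene. Friction and masses are not known exactly. Their poses are not given: they have to be found in the camera images.
- jig: fixed dark steel jig base, 160 (x) x 140 (y) x 36 mm high, feet 17 mm out at each x end. Origin: centre of its underside; x along the hinge, +y from the hinge to the nose (pin side), z up; turned up to 0.3 rad. In its frame, mm: hinge line y -60, z 36; pockets x +-38, y -5; pin hole x 0, y 45. Which pocket carries which dot mark differs between starts
- pocket1 (a point): centre of the floor of the pocket marked by the white tile with ONE black dot (tile 26 x 14 mm, beside the pocket on the nose side). The pocket is round, 35 mm across and 9 mm deep, its floor is 27 mm above the bench. Axes as the jig's
- pocket2 (a point): the same for the pocket marked by the tile with TWO black dots
- pin_hole (a point): mouth of the round pin hole in the jig base, 12.5 mm across, through the base, mouth 36 mm above the bench. Axes as the jig's
- lid (a joint): angle (rad) of the aluminium clamp plate: 0 fully shut flat on the base, 1.9 widest; starts at 1.6 to 1.8, past upright. Damped hinge with slight friction: stays put from 1.4 to 1.8; pushed below 1.2 it sinks by itself in 1 to 3 s and rests ajar at 0.05 on two sprung brass plungers. About 5 N down over its pin hole shuts it to a hard stop at 0
- lid_hinge (a point): middle of the hinge line, level with the shut plate's underside. Turns with the plate: x along the hinge, y along the plate to its free edge, z out of its outer (upper) face. Plate: 150 along the hinge x 120 x 8 mm, 0.25 kg; two 25 mm windows for the blanks' stems, 55 mm from the hinge; a 13 mm pin hole 105 mm from the hinge, 5 to 6 mm higher while ajar
- lid_edge (a point): middle of the plate's free edge, on its outer (upper) face, 126 mm from the hinge. Axes as lid_hinge
- brass_blank: yellow brass blank standing on the black rubber mat: round flange 30 mm across and 8 mm thick (lower 4 mm bevelled to 22 mm), on it a stem 12 mm across, 26 mm tall in all, 40 to 80 g. Origin: centre of its underside, z up along the stem. Take it by the stem
- copper_blank: the same in reddish copper
- mat: fixed black rubber mat 250 x 100 x 3 mm on which the three blanks stand in a row about 80 mm apart, order differing. Origin: centre of its underside, x along its length
- stand: fixed wooden block 55 x 55 x 36 mm with a 13 mm through hole, in which the pin stands upright. Origin: centre of its underside
- pin: locking pin upright in the stand: steel shaft 10 mm across, 32 long, foot tapered to 5; above it a collar 30 across, 6 thick (rests on the stand, later on the plate); above it a red round knob 16 across, 24 tall; about 60 g. Origin: centre of the foot's lower end, z up along the pin. Foot 4 mm above the bench in the stand, 12 mm when fully home in the shut jig
- alu_blank: the spare blank in pale grey aluminium, same shape as the brass one, standing on the black rubber mat; leave it. Origin: centre of its underside, z up
- hammer: hammer lying on the bench to the far right, about 240 mm long; leave it
- screwdriver: screwdriver lying on the right of the bench, about 180 mm long; leave it
- jar: small jar with black cap, 48 mm across, 50 mm tall, on the left; leave it
- bench_block: steel bench block 60 x 60 x 22 mm near the robot; leave it
- ring_box: blue ring box 60 x 50 x 40 mm, right and near; leave it
- graver_cup: brass cup 52 mm across with gravers standing in it, about 110 mm tall, far side; leave it

How it is judged:
By the outcome, as a careful person would: the job done as asked, in the order asked, and still so for the second after the job is handed in, while the arm keeps its last pose, push and grip.
It also fails if it takes over 72 s, if anything falls off the work surface, if the arm or the gripper's body presses on something with over 40 N, if the wrist force passes 120 N, or if a joint passes its speed limit or range.

## Robot

A 7-joint arm with a two-finger parallel gripper is mounted at the origin on the work surface. World frame = base frame: x ahead of the robot, y to its left, z up, the work surface at z = 0. Lengths are in m, angles in rad, forces in N, time in s.
With the tool pointing down it reaches from about 0.375 to 0.925 m from the base axis. Payload 3.1 kg.
Tool frame: the origin (TCP) lies between the finger pads; the fingertips stand 19 mm ahead of it and the grasp point (between the pads) is the TCP; z points along the fingers, y is the line along which they close (so a half turn about z gives the same grasp; the last joint's range is limited). The gripper opens to 85 mm and grips with 20 to 120 N. Pads are 22 mm wide; open, the fingers measure 114 mm over their backs; the gripper's body (76 mm by 85 mm) begins 54 mm behind the grasp point. The pads swing forward as they close: fully open they stand 13 mm farther back than shut.
Start: joints at [-0.098, 0.383, 0.044, 1.598, -0.018, 1.161, -0.05], TCP at [0.65, 0, 0.25] pointing down, gripper open.
Joint ranges: [-2.61, 2.61], [-0.41, 2.15], [-1.48, 1.57], [0, 2.5], [-1.57, 4.71], [0.05, 1.97], [-2.85, 2.85]. Speed limits (rad/s): [2.79, 2.79, 3.14, 3.14, 3.14, 3.14, 3.14].

## Interface

Orientations are given as a unit quaternion [x, y, z, w].
In Python, from bench import move_ptp, movel, move_j, move_gripper, pause, inverse_kinematics, read_camera, camera_params, MotionError, sign_off, look_for, tip_of, read_time_s, read_qpos, read_joint_vel, read_effort, read_eef_pos, read_tcp_rot, read_ft_force, read_ft_torque, read_finger_gap, read_grasp_force gives the robot as it stands. Calls block until the motion is done:
- move_ptp(position, orientation): joint-space move of the TCP to a pose.
- movel(position, orientation=None, speed=0.15): straight line of the TCP; orientation=None keeps the orientation; speed is the mean speed in m/s.
- move_j(angles): joint-space move.
- move_gripper(opening, effort=None): finger opening in m; effort is the grip in N (None keeps the last); returns when the fingers have stopped.
- pause(seconds).
- inverse_kinematics(position, orientation): joint angles nearest the present ones, or None.
- read_camera(name): name is "scene" or "side" or "wrist"; returns the picture (480x640x3 uint8, red, green, blue); there is no depth.
- camera_params(name): a dict with "K" (3x3 intrinsics, pixels), "camera_from_world" (4x4, takes a point from world to camera coordinates). Camera axes: x right, y down, z forward; pixel columns grow to the right and rows downward; lengths in m; the calibration is good to about 2 mm. A picture is of the moment at which its call begins: read the wrist's pose just before it. camera_params takes no time and is no camera call; for the wrist camera it gives the pose at the moment of the call.
A pose or a line that the arm cannot do raises MotionError and nothing moves.
- sign_off(): hands the job in; it is judged then, once.
Trained networks look in the newest picture that a camera, given by its name, has taken for a name from the list of things; names that differ only in an ending like _2 or _b are one class to them, and where a whole thing is asked for, a point or a joint stands for the part that bears it (a point fixed in the world has none). Each returns a list of dicts, best first, with "confidence" (0 to 1); they miss things now and then, are a little off and sometimes report something else, mostly with a low value. They report only what shows in the picture. A call takes as long as a camera call.
- look_for(camera, name): "at" ([column, row] in pixels, amid what is visible of it).
- tip_of(camera, name): "at" ([column, row] in pixels: a listed point, or the origin of a listed thing).
Readings, each from a call of its own:
- read_time_s(): time.
- read_qpos(): joint angles.
- read_joint_vel(): joint speeds.
- read_effort(): joint torques, N m.
- read_eef_pos(): TCP position.
- read_tcp_rot(): TCP orientation.
- read_ft_force(): force on the tool from outside, world axes, zero at the start.
- read_ft_torque(): the same for the moment, N m.
- read_finger_gap(): finger opening in m.
- read_grasp_force(): force on a finger pad.
Only numpy, scipy, OpenCV 4.12 (cv2) and the standard library are available. Lean on these libraries where they do the work, as an engineer would, in place of code of your own. Each camera call takes 0.05 s, during which the arm holds its last target. There are 200 camera calls.

## Working session

There is one attempt and no reset: what is moved stays moved. The work goes in short steps, each a Python script; the robot and the scene stay as the last script left them, time stands still between calls to the robot, and variables do not carry over. Pictures are saved under pics/ and viewed, at most 10 in all, crops included, and the job is handed in when it is done.

```bash
mkdir -p pics; ls
cat > h.py <<'E'
import numpy as np, cv2
from bench import *
def ray(cam,uv,z,P=None):
    P=P or camera_params(cam); K=np.array(P["K"]); T=np.array(P["camera_from_world"])
    d=T[:3,:3].T@np.linalg.solve(K,[uv[0],uv[1],1.]); c=-T[:3,:3].T@T[:3,3]
    return c+d*(z-c[2])/d[2]
def snap(cam,fn=None):
    im=np.array(read_camera(cam))
    if fn: cv2.imwrite('pics/'+fn,im[:,:,::-1])
    return im
def proj(cam,p,P=None):
    P=P or camera_params(cam); T=np.array(P["camera_from_world"]);q=np.array(P["K"])@(T[:3,:3]@np.array(p)+T[:3,3]); return q[:2]/q[2]
E
python3 - <<'E'
from h import *
Z=dict(jig=0,pocket1=.027,pocket2=.027,pin_hole=.036,lid_hinge=.036,lid_edge=None,brass_blank=.003,copper_blank=.003,alu_blank=.003,mat=0,stand=0,pin=.004,jar=0,bench_block=0,ring_box=0,graver_cup=0)
for cam in ["scene","side","wrist"]:
    snap(cam,cam+'0.png'); P=camera_params(cam); T=np.array(P["camera_from_world"])
    print(cam,(-T[:3,:3].T@T[:3,3]).round(3),T[2,:3].round(2), P["K"][0][0])
    for n,z in Z.items():
        r=tip_of(cam,n)[:1]
        for d in r: print(n,np.round(d["at"],1),round(d["confidence"],2), ray(cam,d["at"],z)[:2].round(4) if z is not None else '')
print(read_time_s(),read_tcp_rot())
E
```

```text
pics
scene [ 1.192 -0.096  0.976] [-0.56  0.1  -0.82] 487.1489675031488
jig [267.6 251. ] 0.67 [ 0.5358 -0.0953]
pocket1 [266.1 255.3] 0.49 [ 0.5653 -0.1   ]
pocket2 [266.1 255.3] 0.49 [ 0.5653 -0.1   ]
pin_hole [284.4 236.2] 0.7 [ 0.5243 -0.0516]
lid_hinge [237.  245.7] 0.66 [ 0.5342 -0.1641]
lid_edge [363.5 279.6] 0.75 
brass_blank [395.9 205.3] 0.44 [0.4486 0.2447]
copper_blank [424.2 254.5] 0.43 [0.6057 0.2733]
alu_blank [405.1 227.2] 0.44 [0.52   0.2496]
mat [410.6 224.1] 0.7 [0.5107 0.2668]
stand [360.7 281. ] 0.82 [0.6519 0.1083]
pin [363.8 280.2] 0.64 [0.6531 0.1149]
jar [464.3 196.3] 0.66 [0.4446 0.4302]
bench_block [321.2 190.4] 0.53 [0.3672 0.0642]
ring_box [120.9 217.5] 0.75 [ 0.3779 -0.449 ]
graver_cup [433.1 318.5] 0.86 [0.7698 0.2455]
side [-0.231 -0.757  0.948] [ 0.56  0.54 -0.63] 509.7275677987705
jig [344.5 277.7] 0.77 [ 0.5321 -0.086 ]
pocket1 [355.  267.5] 0.6 [ 0.5596 -0.0987]
pocket2 [355.  267.5] 0.6 [ 0.5596 -0.0987]
pin_hole [336.5 261.8] 0.67 [ 0.5349 -0.0535]
lid_hinge [363.4 280.9] 0.81 [ 0.5277 -0.1553]
brass_blank [240.4 244.6] 0.44 [0.4253 0.2289]
coppe
[... 157 characters left out ...]
6331 0.0902]
pin [326.5 231.7] 0.65 [0.6419 0.0869]
jar [202.4 210.3] 0.65 [0.4534 0.4579]
bench_block [260.9 282.1] 0.81 [0.3645 0.0661]
ring_box [422.  387.8] 0.57 [ 0.3881 -0.4442]
graver_cup [317.7 194.4] 0.72 [0.7722 0.2523]
wrist [0.65  0.078 0.374] [ 0.   -0.31 -0.95] 361.2862003725437
jig [206.9 285.6] 0.74 [ 0.5242 -0.099 ]
pin_hole [197.2 258.6] 0.58 [ 0.5293 -0.0523]
lid_hinge [206.8 348.6] 0.8 [ 0.5291 -0.1573]
lid_edge [318.6  87.7] 0.35 
copper_blank [ 32.8 132.5] 0.29 [0.369  0.0681]
stand [316.7  91.2] 0.84 [0.649  0.1062]
pin [318.4  93.9] 0.72 [0.6506 0.1035]
bench_block [ 31.6 133.9] 0.6 [0.3652 0.0667]
2.55 [ 7.07093045e-01  7.07120517e-01  1.28352378e-06 -4.76134362e-06]
```

View pics/scene0.png

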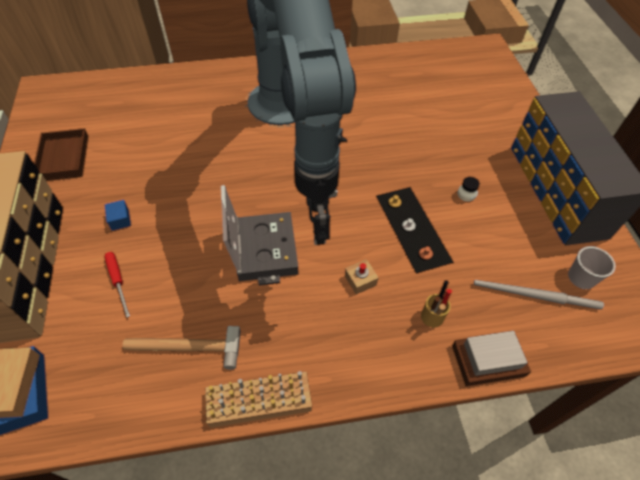

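View pics/wrist0.png

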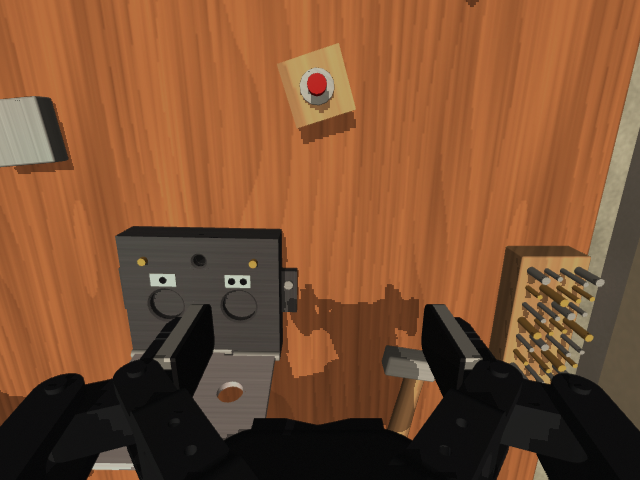

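The scene shows the jig with its lid leaning to -y. The blanks on the mat are brass (395,201), aluminium (409,225) and copper (426,253). In the wrist view, the one-dot pocket is at (168,303), the two-dot pocket at (240,305), the pin hole at (199,260) and the pin at (317,85). Next I'll take close views of the mat and then the jig.

Run:
```python
from h import *
Q=[.70710678,.70710678,0,0]
t=read_time_s()
def rep(tag,names):
    snap("wrist",tag+'.png'); P=camera_params("wrist")
    for n,z in names:
        for d in tip_of("wrist",n)[:2]: print(tag,n,np.round(d["at"],1),round(d["confidence"],2),ray("wrist",d["at"],z,P)[:2].round(4))
move_ptp([.53,-.05,.25],Q); print(read_time_s()-t)
rep("jig1",[("jig",0),("pocket1",.027),("pocket2",.027),("pin_hole",.036),("lid_hinge",.036)])
import json; json.dump({k:np.array(v).tolist() for k,v in camera_params("wrist").items()},open('jig1.json','w'))
move_gripper(.04,30)
move_ptp([.52,.26,.22],Q); print(read_time_s()-t)
rep("mat1",[("brass_blank",.003),("copper_blank",.003),("alu_blank",.003),("mat",0)])
json.dump({k:np.array(v).tolist() for k,v in camera_params("wrist").items()},open('mat1.json','w'))
a=cv2.imread('pics/jig1.png');b=cv2.imread('pics/mat1.png')
print(read_time_s(), read_eef_pos(), read_finger_gap())
```

```text
0.5833000000000004
jig1 jig [317.6 242.3] 0.81 [ 0.5311 -0.0968]
jig1 pin_hole [315.9 209.1] 0.93 [ 0.5293 -0.0511]
jig1 lid_hinge [319.4 309.6] 0.56 [ 0.5329 -0.1593]
2.5833000000000004
mat1 brass_blank [232.4 222.5] 0.82 [0.4379 0.2417]
mat1 copper_blank [406.1 189.9] 0.89 [0.6055 0.2731]
mat1 mat [319.6 195.6] 0.66 [0.5232 0.2674]
mat1 mat [566.4 215.7] 0.31 [0.7655 0.2464]
5.3833 [0.52080702 0.25828256 0.22019111] 0.04022555004122395
```

View pics/jig1.png

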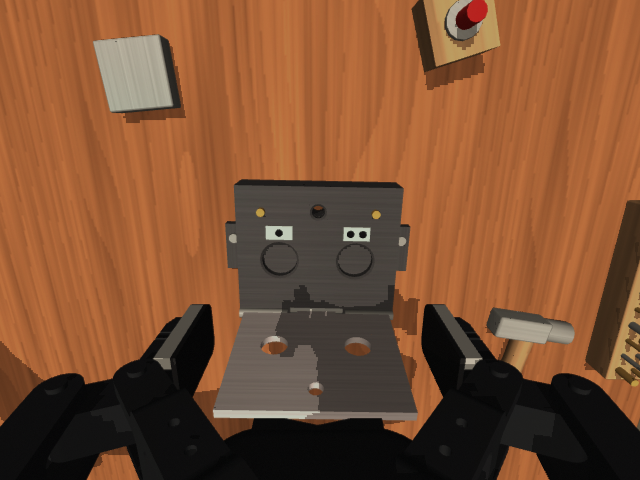

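View pics/mat1.png

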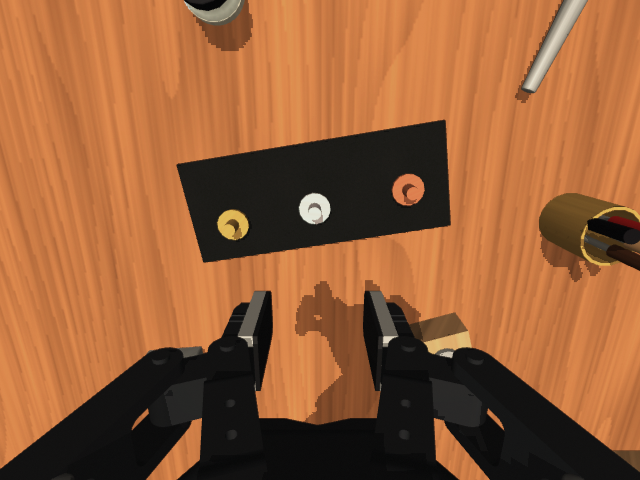

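The jig view shows pocket 1 with rim centre (280,259), pocket 2 at (354,260) and the pin hole at (318,211), with almost no yaw. The mat view shows brass (233,224), aluminium (315,208) and copper (408,189). Now I'll fit the rims and grasp the brass.

```bash
cat >> h.py <<'E'
Q=[.70710678,.70710678,0,0]
def qz(yaw): # tool-down, turned about world z
    from scipy.spatial.transform import Rotation as R
    return (R.from_euler('z',yaw)*R.from_quat(Q)).as_quat().tolist()
def blob(im,kind,near,r=60):
    h=cv2.cvtColor(im,cv2.COLOR_RGB2HSV); H,S,V=[h[:,:,i].astype(int) for i in range(3)]
    m={'brass':(H>=18)&(H<=32)&(S>110)&(V>60),'copper':(H<=14)&(S>90)&(V>60),'red':((H<=6)|(H>=174))&(S>170)&(V>70)}[kind].astype(np.uint8)
    n,l,s,c=cv2.connectedComponentsWithStats(m)
    k=[i for i in range(1,n) if s[i,4]>80 and np.hypot(*(c[i]-near))<r]
    if not k: return None
    i=max(k,key=lambda i:s[i,4]); cn=max(cv2.findContours((l==i).astype(np.uint8),0,1)[0],key=len)
    return cv2.minEnclosingCircle(cn)
E
python3 - <<'E'
from h import *
import json
P=json.load(open('jig1.json'))
for n,uv in [('p1',(280,259)),('p2',(354,260)),('pin',(318,211.5))]: print(n,ray('wrist',uv,.036,P)[:2].round(4))
im=cv2.imread('pics/mat1.png')[:,:,::-1].copy(); P=json.load(open('mat1.json'))
pb={}
for k,uv in [('brass',(233,224)),('copper',(408,189))]:
    b=blob(im,k,uv); print(k,b); pb[k]=ray('wrist',b[0],.011,P); print(pb[k])
p=pb['brass']
move_ptp([p[0],p[1]-.02,.13],Q); pause(.4)
im=snap('wrist','b2.png'); P=camera_params('wrist')
uv=proj('wrist',[p[0],p[1],.011],P); b=blob(im,'brass',uv); print(uv,b,read_eef_pos())
if b: print(ray('wrist',b[0],.011,P), 'px diam expected', np.ptp([proj('wrist',[p[0]+s*.015,p[1],.011],P)[0] for s in(-1,1)]))
print(read_time_s())
E
```

```text
p1 [ 0.4933 -0.1019]
p2 [ 0.5674 -0.1029]
pin [ 0.5312 -0.0531]
brass ((232.23255920410156, 224.593017578125), 16.131425857543945)
[0.43902093 0.24297085 0.011     ]
copper ((407.7304992675781, 189.04965209960938), 16.81839942932129)
[0.6044707  0.27669627 0.011     ]
[316.9450453  210.95316879] ((317.0, 212.0), 22.203702926635742) [0.43959555 0.2233037  0.13040095]
[0.43905858 0.24222825 0.011     ] px diam expected 43.425940643500894
6.4083
```

View pics/b2.png

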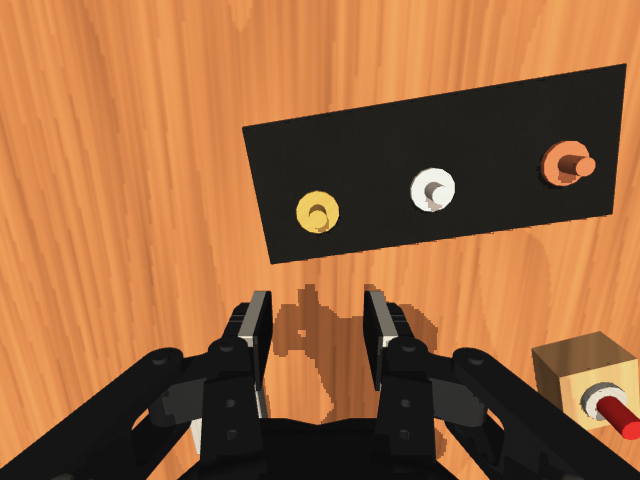

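The close view gives brass flange centre (317,212), which matches the far view. I'll grasp it and carry it to a hover over the jig.

Run:
```python
from h import *
import json
x,y=.4390,.2424
movel([x,y,.10],Q,speed=.2); movel([x,y,.033],Q,speed=.1); pause(.2)
f0=read_ft_force(); move_gripper(0.0,30); print(read_eef_pos(),read_finger_gap(),read_grasp_force(),f0)
movel([x,y,.12],Q,speed=.2)
move_ptp([.53,-.12,.20],Q); pause(.5)
snap('wrist','jig2.png'); P=camera_params('wrist')
json.dump({k:np.array(v).tolist() for k,v in P.items()},open('jig2.json','w'))
print(read_finger_gap(),read_time_s(),read_eef_pos())
print([ (n,proj('wrist',p,P).round(1)) for n,p in [('p1',[.4925,-.1019,.036]),('p2',[.5684,-.1029,.036]),('pin',[.5312,-.0531,.036])]])
im=cv2.imread('pics/jig2.png'); cv2.imwrite('pics/jig2c.png',cv2.resize(im[90:390,120:520],None,fx=2,fy=2,interpolation=cv2.INTER_CUBIC))
```

```text
[0.43920781 0.24255632 0.03336863] 0.010436057138043374 29.259871244430542 [-0.01408227 -0.69396873  0.21991872]
0.010005610612600269 10.6833 [ 0.53002892 -0.11992275  0.2000341 ]
[('p1', array([271.5, 199.9])), ('p2', array([365.2, 201.1])), ('pin', array([319.4, 137.4]))]
```

View pics/jig2c.png

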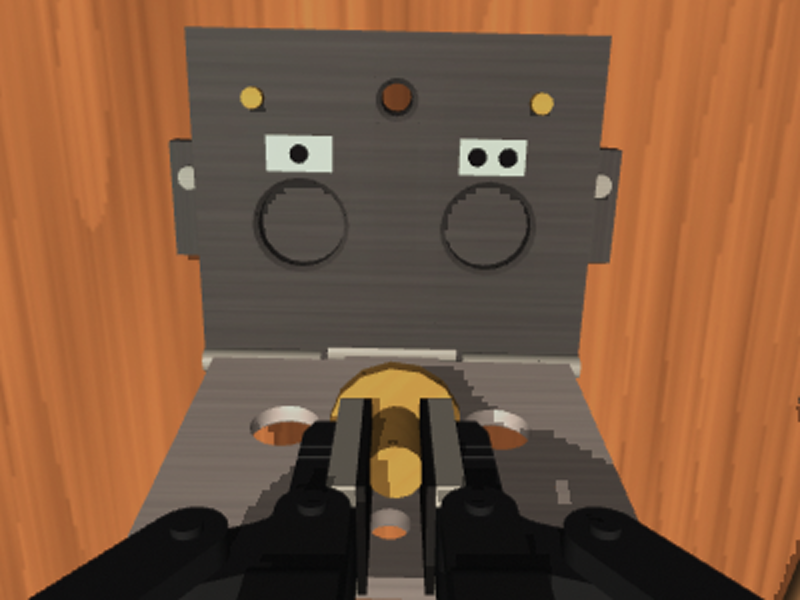

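Measured in image pixels, the rims are p1 (270.5,202), p2 (364,202.5) and the pin hole (318.5,139). The brass is held upright, centred at column 318. I'll fit the jig pose and place it.

```bash
cat > place.py <<'E'
from h import *
import json
from scipy.optimize import least_squares
P=json.load(open('jig2.json'))
loc=np.array([[-.038,-.005],[.038,-.005],[0,.045]]); m=np.array([ray('wrist',uv,.036,P)[:2] for uv in [(270.5,202),(364,202.5),(318.5,139)]])
Rm=lambda a:np.array([[np.cos(a),-np.sin(a)],[np.sin(a),np.cos(a)]])
s=least_squares(lambda v:(loc@Rm(v[2]).T+v[:2]-m).ravel(),[.53,-.097,0])
JX,JY,YAW=s.x
def J(x,y): return (Rm(YAW)@[x,y]+[JX,JY])
def put(px,h=.0305):
    q=qz(YAW); x,y=J(px,-.005)
    move_ptp([x,y,.125],q); pause(.2); movel([x,y,.078],q,speed=.1); pause(.15)
    f0=read_ft_force()[2]
    for z in np.arange(.070,.0549,-.0025):
        movel([x,y,z],q,speed=.05); f=read_ft_force()-0
        e=read_eef_pos(); print(round(z,4),e.round(4),np.round(f,1))
        if f[2]-f0>6: break
    pause(.1); print('final',read_eef_pos(),read_ft_force().round(1),read_finger_gap())
if __name__=='__main__': print(s.x,s.fun*1e3,m)
E
python3 - <<'E'
from place import *
print(s.x,(s.fun*1e3).round(2),J(-.038,-.005),read_ft_force())
put(-.038)
print(read_time_s())
E
```

```text
[ 0.52976377 -0.09902309 -0.01046337] [ 0.08  0.05  0.21 -0.34 -0.29  0.29] [ 0.49171353 -0.10362522] [ 0.17762135 -0.30023137  0.42022781]
0.07 [ 0.4912 -0.1035  0.0696] [ 0.3  0.7 -1.2]
0.0675 [ 0.4916 -0.1036  0.0673] [ 0.2 -0.4 -1.3]
0.065 [ 0.4915 -0.1036  0.0648] [-0.   0.2 -0.7]
0.0625 [ 0.4915 -0.1036  0.0623] [-0.   0.7  0.1]
0.06 [ 0.4915 -0.1036  0.0598] [-0.  -0.4 -0.5]
0.0575 [ 0.4917 -0.1036  0.0574] [ 0.  -0.   0.4]
0.055 [ 0.4918 -0.1036  0.0572] [-5.8  1.2 15.6]
final [ 0.4918151  -0.10366281  0.05719074] [-5.4  1.3 16.3] 0.010119782130165447
13.9917
```

Run:
```python
from place import *
q=qz(YAW); x,y=J(-.038,-.005)
movel([x,y,.0575],q,speed=.05); move_gripper(.035,30); movel([x,y,.13],q,speed=.2)
p=[.6045,.2762]
move_ptp([p[0],p[1]-.02,.13],Q); pause(.4)
im=snap('wrist','c2.png'); P=camera_params('wrist')
b=blob(im,'copper',proj('wrist',[*p,.011],P),40); c=ray('wrist',b[0],.011,P); print(b,c)
if np.hypot(*(c[:2]-p))<.004 and 19<b[1]<25:
    x,y=c[:2]; movel([x,y,.10],Q,speed=.2); movel([x,y,.033],Q,speed=.1); pause(.2)
    move_gripper(0.0,30); print(read_eef_pos(),read_finger_gap())
    movel([x,y,.12],Q,speed=.2); move_ptp([.53,-.12,.20],Q); pause(.4)
    im=snap('wrist'); cv2.imwrite('pics/jig3c.png',cv2.resize(im[90:390,120:520,::-1],None,fx=2,fy=2))
print(read_time_s(),read_finger_gap())
```

```text
((319.5, 236.5), 397.5079650878906) [0.60573291 0.25704129 0.011     ]
16.975 0.03510896102647823
```

The mask picked the wood rather than the copper, so I'll choose the component by size.

```bash
sed -i 's/s\[i,4\]>80 and/80<s[i,4]<4000 and/' h.py
python3 - <<'E'
from place import *
p=[.6045,.2762]; P=camera_params('wrist')
im=cv2.imread('pics/c2.png')[:,:,::-1].copy()
b=blob(im,'copper',proj('wrist',[*p,.011],P),40); c=ray('wrist',b[0],.011,P); print(b,c)
if np.hypot(*(c[:2]-p))<.004 and 19<b[1]<25:
    x,y=c[:2]; movel([x,y,.10],Q,speed=.2); movel([x,y,.033],Q,speed=.1); pause(.2)
    move_gripper(0.0,30); print(read_eef_pos(),read_finger_gap())
    movel([x,y,.12],Q,speed=.2); move_ptp([.53,-.12,.20],Q); pause(.4)
    im=snap('wrist'); cv2.imwrite('pics/jig3c.png',cv2.resize(im[90:390,120:520,::-1],None,fx=2,fy=2))
print(read_time_s(),read_finger_gap())
E
```

```text
((317.97052001953125, 210.2032470703125), 22.04397201538086) [0.60465393 0.27607161 0.011     ]
[0.60507963 0.27622611 0.03360633] 0.0102840842287583
21.2167 0.010614009197210368
```

View pics/jig3c.png

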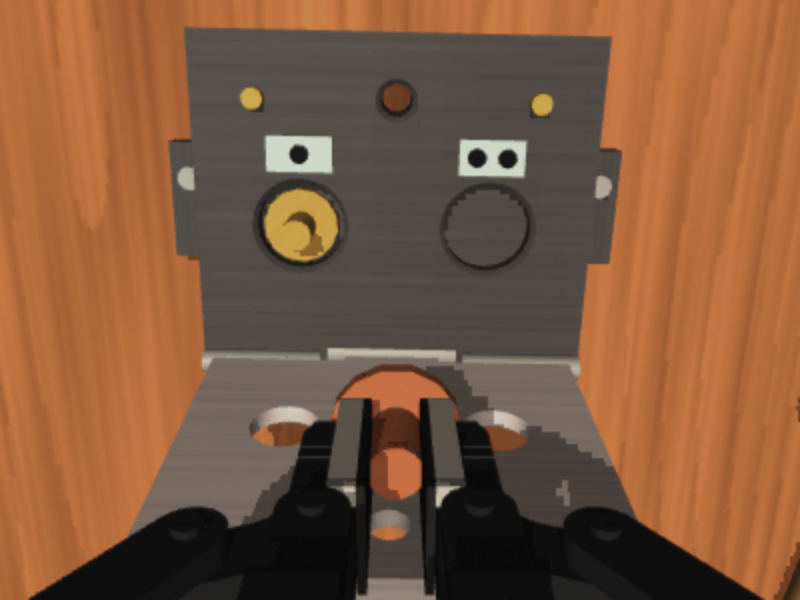

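Brass is seated in the one-dot pocket, centred at crop position (301,225), and the copper is held well. Next I'll place the copper, release it if it's at depth, and close the lid.

Run:
```python
from place import *
put(.038)
z=read_eef_pos()[2]
if z<.0585:
    q=qz(YAW); x,y=J(.038,-.005)
    movel([x,y,.0575],q,speed=.05); move_gripper(.035,30); movel([x,y,.13],q,speed=.2)
    x,y=J(0,.0); move_ptp([x,-.12,.22],q); pause(.3)
    im=snap('wrist'); cv2.imwrite('pics/jig4c.png',cv2.resize(im[90:390,120:520,::-1],None,fx=2,fy=2))
print(read_time_s())
```

```text
0.07 [ 0.5672 -0.1044  0.0695] [-0.4  0.  -0.5]
0.0675 [ 0.5675 -0.1044  0.0673] [-0.8 -0.1 -0.9]
0.065 [ 0.5675 -0.1044  0.0648] [-0.5 -0.1 -1.1]
0.0625 [ 0.5675 -0.1044  0.0623] [ 0.3 -0.  -0.5]
0.06 [ 0.5675 -0.1044  0.0598] [ 0.7  0.3 -0.9]
0.0575 [ 0.568  -0.1045  0.0576] [-0.4 -0.2 -0.9]
0.055 [ 0.5682 -0.1045  0.0574] [-5.2  0.7 12.7]
final [ 0.56809555 -0.104484    0.05740178] [-3.8  0.1 12.3] 0.010357851823825601
26.4833
```

View pics/jig4c.png

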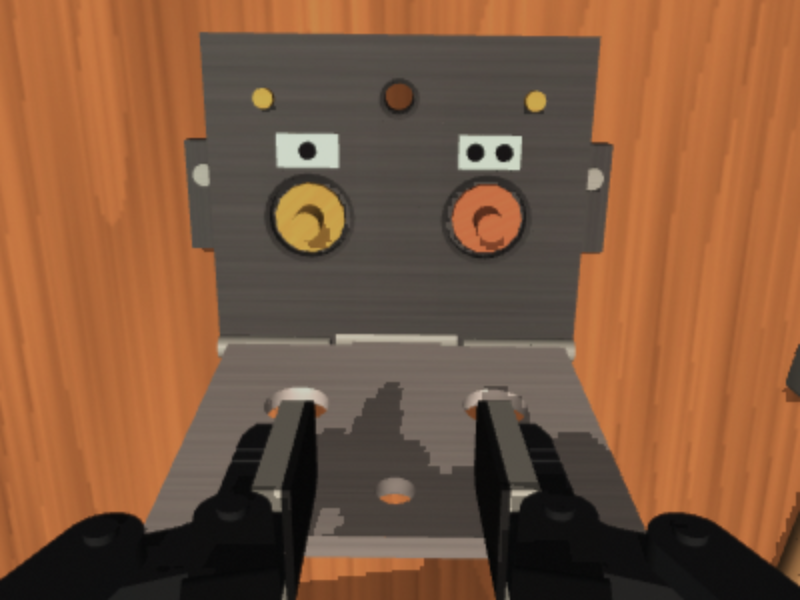

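Both blanks sit centred and recessed, at crop positions (309,218) and (486,218). Now I'll close the lid.

Run:
```python
from place import *
q=qz(YAW); hx,hy=J(0,-.06)
move_gripper(0.0,30)
move_ptp([hx,hy-.105,.23],q); movel([hx,hy-.105,.149],q,speed=.2)
for dy in (-.06,-.04,-.02,0,.02,.036):
    movel([hx,hy+dy,.149],q,speed=.12); print(dy,read_eef_pos().round(3),read_ft_force().round(1))
movel([hx,hy+.036,.24],q,speed=.25)
move_gripper(.04,40)
# pin view
move_ptp([.648,.085,.19],Q); pause(.4)
im=snap('wrist','pin.png'); P=camera_params('wrist')
b=blob(im,'red',proj('wrist',[.648,.105,.06],P),70); print(b, b and ray('wrist',b[0],.066,P), b and ray('wrist',b[0],.054,P))
for n,z in (('pin',.004),('stand',0)): 
    for d in tip_of('wrist',n)[:1]: print(n,d, ray('wrist',d['at'],z,P))
print(read_time_s(),proj('wrist',[.648,.105,.06],P))
cv2.imwrite('pics/pinc.png',cv2.resize(im[60:360,120:520,::-1],None,fx=2,fy=2))
```

```text
-0.06 [ 0.53  -0.219  0.15 ] [ 0.5 -0.8  0.2]
-0.04 [ 0.529 -0.199  0.149] [ 0.3 -0.9  0.4]
-0.02 [ 0.529 -0.179  0.149] [ 0.  -0.6  0.4]
0 [ 0.529 -0.159  0.149] [ 0.5  0.4 -0.9]
0.02 [ 0.529 -0.138  0.149] [-0.2  0.7  0.2]
0.036 [ 0.529 -0.122  0.149] [ 0.5  0.6 -0.3]
((318.8679504394531, 201.1883087158203), 13.189079284667969) [0.64872565 0.10982122 0.066     ] [0.64878262 0.10725749 0.054     ]
pin {'at': [317.2, 191.7], 'confidence': 0.71} [0.64757183 0.10493924 0.004     ]
stand {'at': [320.3, 186.8], 'confidence': 0.83} [0.65028527 0.10851062 0.        ]
32.6833 [317.81663325 206.03014456]
```

View pics/pinc.png

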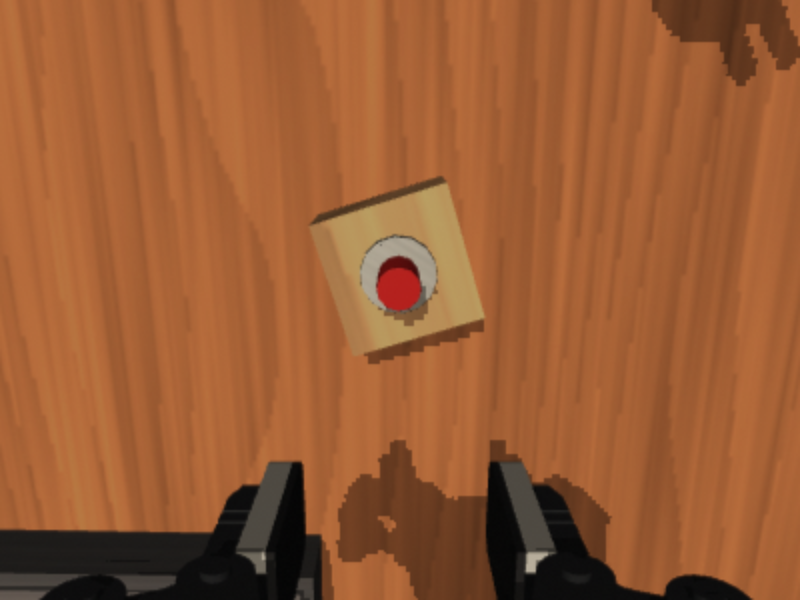

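The picture shows the pin upright: the knob top is at pixel (319.5,204.5) and the collar centre at (319.5,196.5). I'll grasp it, lift it, and check the lid with it in hand.

Run:
```python
from place import *
P=camera_params('wrist')
a=ray('wrist',(319.5,204.5),.066,P); c=ray('wrist',(319.5,196.5),.042,P); print(a,c)
if np.hypot(*(a-c)[:2])<.003:
    x,y=(a+c)[:2]/2
    movel([x,y,.12],Q,speed=.2); movel([x,y,.063],Q,speed=.08); pause(.2); print(read_ft_force().round(1))
    move_gripper(0.0,60); print(read_eef_pos(),read_finger_gap(),read_grasp_force())
    movel([x,y,.14],Q,speed=.12); q=qz(YAW)
    move_ptp([.53,-.12,.22],q); pause(.4)
    im=snap('wrist','lid.png'); P=camera_params('wrist')
    json.dump({k:np.array(v).tolist() for k,v in P.items()},open('lid.json','w'))
    cv2.imwrite('pics/lidc.png',cv2.resize(im[90:390,120:520,::-1],None,fx=2,fy=2))
    print('hole exp',proj('wrist',[*J(0,.045),.05],P),'foot exp',proj('wrist',[.53,-.12,.22-.059],P))
print(read_time_s(),read_finger_gap())
```

```text
[0.64908722 0.10797405 0.066     ] [0.6492322  0.10884751 0.042     ]
[-0.8  0.8  0.5]
[0.64962231 0.10852825 0.06366096] 0.013778040880643203 58.63957107067108
hole exp [317.17538616 138.79070874] foot exp [317.84878175 272.64602447]
36.9 0.01367555352354708
```

View pics/lidc.png

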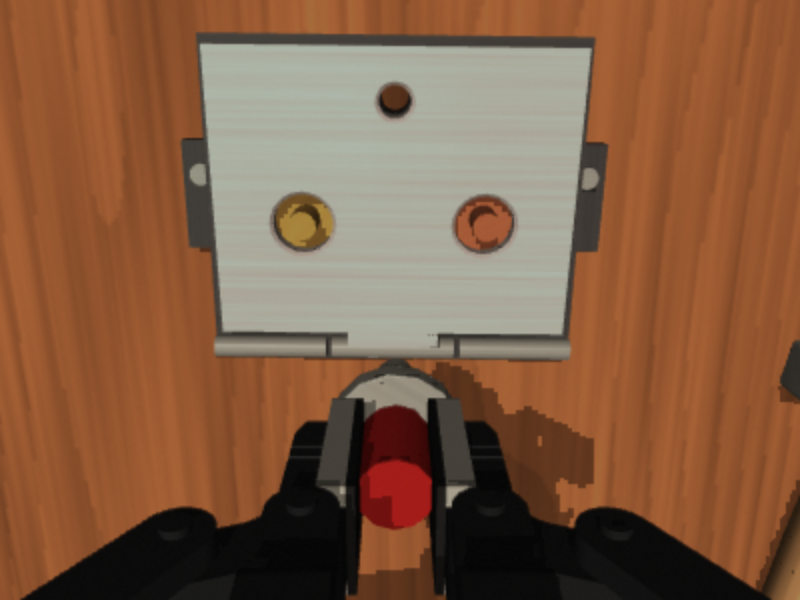

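The lid is ajar with both stems showing in the windows, and the plate hole is at (317.5,140), within about 1 px of the prediction. I'll insert the pin.

Run:
```python
from place import *
q=qz(YAW); x,y=J(0,.045); y-=.0003
move_ptp([x,y,.14],q); pause(.3); movel([x,y,.115],q,speed=.1); pause(.1); f0=read_ft_force()
print(f0.round(1),read_eef_pos())
for z in np.r_[np.arange(.110,.0775,-.004),np.arange(.0775,.0679,-.0015)]:
    movel([x,y,z],q,speed=.05); f=read_ft_force()-f0; e=read_eef_pos(); print(round(z,4),e.round(4),f.round(1),read_ft_torque().round(2))
    if f[2]>22 or np.hypot(*f[:2])>12: break
print(read_time_s(),read_finger_gap())
```

```text
[ 0.4  0.4 -0.4] [ 0.53064865 -0.05439173  0.11542241]
0.11 [ 0.5301 -0.0543  0.1099] [-0.4 -0.2 -1.5] [ 0.02  0.01 -0.03]
0.106 [ 0.5299 -0.0543  0.1057] [-1.5  0.1 -0.9] [ 0.02  0.02 -0.07]
0.102 [ 0.5299 -0.0543  0.1016] [-0.4  0.1 -0.8] [-0.05 -0.02 -0.04]
0.098 [ 0.5299 -0.0543  0.0977] [-0.3 -0.4 -0.3] [-0.   -0.01 -0.01]
0.094 [ 0.5299 -0.0543  0.0936] [-0.3 -0.5 -0.2] [-0.02 -0.04  0.03]
0.09 [ 0.5299 -0.0544  0.0896] [-0.1 -0.5 -0.6] [-0.01  0.02  0.02]
0.086 [ 0.5299 -0.0543  0.0856] [-1.1 -0.1  0. ] [ 0.02 -0.01 -0.06]
0.082 [ 0.5299 -0.0543  0.0816] [ 0.  -0.8  0.3] [ 0.05  0.01 -0.  ]
0.078 [ 0.5303 -0.0543  0.0779] [-0.3 -1.3 -0.6] [ 0.03 -0.02  0.01]
0.0775 [ 0.5302 -0.0543  0.0776] [-0.8 -0.3  0.8] [0.04 0.03 0.01]
0.076 [ 0.5304 -0.0542  0.0761] [-1.2 -0.8  1.2] [ 0.02  0.04 -0.02]
0.0745 [ 0.5304 -0.0541  0.0746] [-0.9  0.4  2.1] [0.16 0.06 0.03]
0.073 [ 0.5304 -0.0541  0.073 ] [-0.4  0.3  2.6] [ 0.21  0.12 -0.02]
0.0715 [ 0.5305 -0.0539  0.0717] [-0.9  0.9  3.9] [ 0.38  0.19 -0.05]
0.07 [ 0.5305 -0.0538  0.0714] [-4.5  1.3 12.1] [ 0.48  0.76 -0.03]
0.0685 [ 0.5306 -0.0538  0.0712] [-6.3  1.3 20.9] [0.48 1.41 0.  ]
42.1917 0.013955608638918269
```

Spring load from 77 mm, then a hard stop at TCP z ≈ 0.0713 (0.0717 predicted). A short stability check, then I'll hand it in.

Run:
```python
from place import *
pause(1.0); e=read_eef_pos(); f=read_ft_force(); print(e.round(4),f.round(1),read_finger_gap(),read_grasp_force())
if e[2]<.0718 and 10<f[2]<35: print(sign_off())
```

```text
[ 0.5306 -0.0538  0.0712] [-6.2  1.9 20.8] 0.013747379953903915 61.29030883312225
the job is handed in; nothing more can be done
None
```

The job is handed in: brass is in the one-dot pocket, copper is in the two-dot pocket, the lid is pressed shut to its hard stop, and the arm still holds the pin by its knob with about 21 N down, at roughly 43 s of the 72 s limit.

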